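# Unpile the safety padlocks into their packing trays

### The arm

A 6-joint arm with a two-finger parallel gripper is mounted at the origin on the work surface. World frame = base frame: x ahead of the robot, y to its left, z up, the work surface at z = 0. Lengths are in m, angles in rad, forces in N, time in s.
With the tool pointing down it reaches from about 0.25 to 0.775 m from the base axis. Payload 4 kg.
Tool frame: the origin (TCP) lies midway between the tips of the shut fingers; the grasp point (between the pads) lies 19 mm behind it; z points along the fingers, y is the line along which they close (so a half turn about z gives the same grasp; the last joint's range is limited). The gripper opens to 94 mm and grips with 3 to 60 N. Pads are 16 mm wide; open, the fingers measure 119 mm over their backs; the gripper's body (75 mm by 177 mm) begins 78 mm behind the grasp point.
Start: joints at [-1.44, 0.087, 1.371, -0, 1.684, -0.103], TCP at [0.127, -0.535, 0.206] pointing down, gripper open.
Joint ranges: [-3.1, 3.1], [-0.76, 2.03], [0.27, 2.55], [-1.08, 4.22], [0.17, 2.65], [-2.57, 2.57]. Speed limits (rad/s): [2.79, 2.79, 3.14, 3.14, 3.14, 3.14].

### API

Orientations are given as [roll, pitch, yaw] about the fixed x, y, z axes, in that order (R = Rz(yaw) Ry(pitch) Rx(roll)).
In Python, from bench import robot gives the robot as it stands.
- The arm moves only by the tool servo_tool, never from a script. Its argument "moves" is a list of rows, each a list of 5 numbers: the shift along the tool's x, y, z in units of 25 mm (1.0 is 25 mm), then the turn about the tool's z in units of 6 degrees (1.0 is 6 degrees), then the closure, from 0 (fully open) to 1 (shut). In form: [[dx, dy, dz, yaw, gripper], ...]. A call has 1 to 10 rows; each row is the pose to reach, as a shift and turn from the pose commanded when the call began, along the tool's axes at that moment; what a row does not reach only later rows make up. A row lasts 1/12 s, in which the tool goes at most 41.7 mm and 7.16 degrees, less where a joint would pass 70% of its speed; a pose out of reach is approached as far as the arm can. A call with a gripper value outside its range is refused whole. The fingers move at their own pace and stop on an object; the grip force is fixed at half the most. Time passes only in rows, so rows that repeat a pose let the fingers close. It gives the time, the measured TCP pose, the force, the opening and the grip force at its end, in the units of the state.
- robot.get_obs(): the state, without advancing time (a new reading comes with each control period).
- robot.snapshot(name): name is "scene" or "top"; returns a dict with "image" (420x560x3 uint8, blue, green, red), "fx", "fy", "cx", "cy" (pixels), "eye" and "orientation" of the camera in the world. Camera axes: x right, y down, z forward; pixel columns grow to the right and rows downward; lengths in m; the calibration is good to about 2 mm. A picture is of the moment at which its call begins. There is no depth.
- robot.close_job(): hands the job in; it is judged then, once.
The state is a dict: "time": time; "joint_positions": joint angles; "qvel": joint speeds; "joint_torque": joint torques, N m; "tool_pos": TCP position; "ee_rot": TCP orientation; "wrist_force": force on the tool from outside, world axes, zero at the start; "wrist_torque": the same for the moment, N m; "width": finger opening in m; "finger_force": force on a finger pad.
Only numpy, scipy, OpenCV 4.12 (cv2) and the standard library are available. Lean on these libraries where they do the work, as an engineer would, in place of code of your own. Each camera call takes 0.05 s, during which the arm holds its last target. There are 200 camera calls.

### The job

Four coloured padlocks are piled crosswise on the packing bench. Take them off one at a time from the top, without shifting the ones beneath, and lay each flat inside the white-rimmed tray whose floor has its colour, lengthwise in the tray (shackle to either end). Set them down gently rather than dropping them, and leave all four lying released in their trays.

Things in the scene. Friction and masses are not known exactly. Their poses are not given: they have to be found in the camera images.
- lock_red: loose red padlock lying flat, about 0.3 kg: red body 52 (x) x 48 (y) x 26 mm (z); red U shackle (8 mm bar, 38 mm across) out of its +x end at mid-thickness. Origin on the underside, mid of the 86 x 48 mm footprint: body x -43 to +9 mm (centre, the place to grip across y, at x -17), shackle x +9 to +43. z up. At first top of the pile, on the green one. Piled crosswise.
- lock_green: loose green padlock lying flat, about 0.3 kg: green body 52 (x) x 48 (y) x 26 mm (z); green U shackle (8 mm bar, 38 mm across) out of its +x end at mid-thickness. Origin on the underside, mid of the 86 x 48 mm footprint: body x -43 to +9 mm (centre, the place to grip across y, at x -17), shackle x +9 to +43. z up. At first second from top, on the blue one. Piled crosswise.
- lock_blue: loose blue padlock lying flat, about 0.3 kg: blue body 52 (x) x 48 (y) x 26 mm (z); blue U shackle (8 mm bar, 38 mm across) out of its +x end at mid-thickness. Origin on the underside, mid of the 86 x 48 mm footprint: body x -43 to +9 mm (centre, the place to grip across y, at x -17), shackle x +9 to +43. z up. At first third from top, on the black one. Piled crosswise.
- lock_black: loose black padlock lying flat, about 0.3 kg: black body 52 (x) x 48 (y) x 26 mm (z); black U shackle (8 mm bar, 38 mm across) out of its +x end at mid-thickness. Origin on the underside, mid of the 86 x 48 mm footprint: body x -43 to +9 mm (centre, the place to grip across y, at x -17), shackle x +9 to +43. z up. At first bottom of the pile, on the table. Piled crosswise.
- tray_red: fixed shallow white tray with a red floor, 110 x 72 mm outside, 104 (x) x 66 mm (y) inside; walls 3 mm thick, rim 8 mm above the table, floor 2 mm above the table. Origin under its centre at table height, x along the length, z up. A padlock fits in either way round along x.
- tray_green: fixed shallow white tray with a green floor, 110 x 72 mm outside, 104 (x) x 66 mm (y) inside; walls 3 mm thick, rim 8 mm above the table, floor 2 mm above the table. Origin under its centre at table height, x along the length, z up. A padlock fits in either way round along x.
- tray_blue: fixed shallow white tray with a blue floor, 110 x 72 mm outside, 104 (x) x 66 mm (y) inside; walls 3 mm thick, rim 8 mm above the table, floor 2 mm above the table. Origin under its centre at table height, x along the length, z up. A padlock fits in either way round along x.
- tray_black: fixed shallow white tray with a black floor, 110 x 72 mm outside, 104 (x) x 66 mm (y) inside; walls 3 mm thick, rim 8 mm above the table, floor 2 mm above the table. Origin under its centre at table height, x along the length, z up. A padlock fits in either way round along x.
Not all that is in view belongs to the job. There is more than one size of the lock_green; the one meant has the size given above.

How it is judged:
By the outcome, as a careful person would: the job done as asked, in the order asked, and still so for the second after the job is handed in, with the robot touching nothing.
It also fails if it takes over 109 s, if anything falls off the work surface, if the arm or the gripper's body presses on something with over 40 N, if the wrist force passes 120 N, or if a joint passes its speed limit or range.

## Working session

There is one attempt and no reset: what is moved stays moved. The work goes in short steps, Python scripts to look and compute and a tool call to move; the robot and the scene stay as the last step left them, time stands still between calls to the robot, and variables do not carry over. Pictures are saved under pics/ and viewed, at most 14 in all, crops included, and the job is handed in when it is done.

Besides the shell and the picture viewer there is one more tool, called after "Request:" as a command line: name --pt "numbers of a row" for each row, then --argument value for the rest. servo_tool: Moves the arm, as the interface text tells. Its arguments: {"type":"object","properties":{"moves":{"type":"array"}},"required":["moves"]}

```bash
mkdir -p pics
python3 - <<'E'
from bench import robot
import cv2
o=robot.get_obs();print({k:o[k] for k in('time','tool_pos','ee_rot','width','wrist_force')})
for n in('scene','top'):
    s=robot.snapshot(n);cv2.imwrite(f'pics/{n}0.png',s['image']);print(n,[s[k] for k in('fx','fy','cx','cy','eye','orientation')])
E
```

```text
{'time': 0.0, 'tool_pos': array([ 0.12735956, -0.53450718,  0.20431138]), 'ee_rot': array([-3.13943503e+00, -1.89035925e-04,  2.33831411e-01]), 'width': 0.0937801743743883, 'wrist_force': array([-0.55521187,  0.45962638,  0.26445596])}
scene [444.06818647801356, 444.06818647801356, 281.7271141267275, 209.02021874850283, array([0.79961736, 0.6171172 , 0.94525972]), array([-2.46589868, -0.01168782,  2.65058597])]
top [396.97823893850244, 396.97823893850244, 284.9767171422633, 210.23387778955217, array([ 0.28068513, -0.01301265,  0.91721253]), array([-2.92243484,  0.00295185, -1.456935  ])]
```

View pics/top0.png

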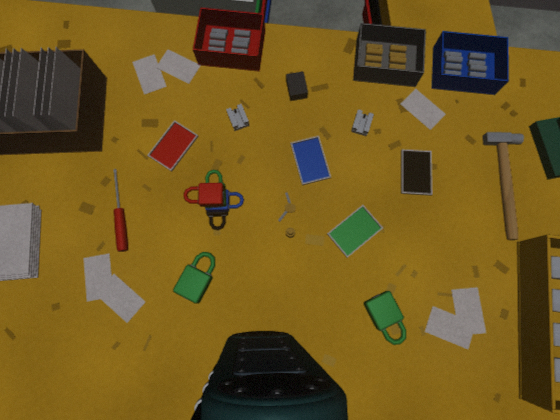

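View pics/scene0.png

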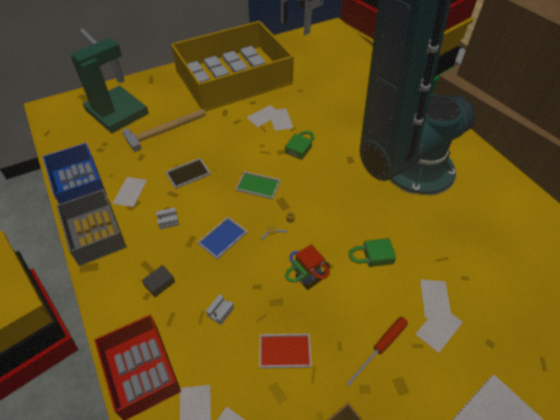

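The top view shows the pile at about (212,195), with the red shackle left, green up, blue right and black down. The trays are red (173,145), blue (311,160), black (416,172) and green (355,231). The large green padlocks at (195,280) and (385,315) are decoys.

```bash
cat > h.py <<'E'
import numpy as np, cv2
from scipy.spatial.transform import Rotation as R
from bench import robot
def rays(s,px,z):
    px=np.atleast_2d(px).astype(float)
    d=np.c_[(px[:,0]-s['cx'])/s['fx'],(px[:,1]-s['cy'])/s['fy'],np.ones(len(px))]
    d=d@R.from_euler('xyz',s['orientation']).as_matrix().T
    e=np.array(s['eye']);return (e+d*((z-e[2])/d[:,2])[:,None])[:,:2]
def proj(s,p):
    c=(np.atleast_2d(p)-s['eye'])@R.from_euler('xyz',s['orientation']).as_matrix()
    return np.c_[c[:,0]/c[:,2]*s['fx']+s['cx'],c[:,1]/c[:,2]*s['fy']+s['cy']]
def mask(im,col):
    h=cv2.cvtColor(im,cv2.COLOR_BGR2HSV);H,S,V=cv2.split(h)
    m={'red':((H<9)|(H>171))&(S>150)&(V>60),'green':(H>40)&(H<85)&(S>90)&(V>40),'blue':(H>100)&(H<130)&(S>110)&(V>50),'black':(V<60)}[col]
    return m.astype(np.uint8)*255
def rect(s,col,box,z,open_=0):
    x0,y0,x1,y1=box;m=mask(s['image'],col)[y0:y1,x0:x1]
    m=cv2.resize(m,None,fx=4,fy=4,interpolation=cv2.INTER_LINEAR);m=(m>127).astype(np.uint8)
    if open_: m=cv2.morphologyEx(m,cv2.MORPH_OPEN,np.ones((open_,open_),np.uint8))
    c=max(cv2.findContours(m,0,1)[0],key=cv2.contourArea).reshape(-1,2)
    w=rays(s,(c+.5)/4-.5+[x0,y0],z)
    (cx,cy),(a,b),an=cv2.minAreaRect((w*1000).astype(np.float32))
    if a<b: a,b,an=b,a,an+90
    return np.round([cx,cy,a,b,(an+90)%180-90],1)
E
python3 - <<'E'
from h import *
s=robot.snapshot('top');q=robot.snapshot('scene')
T={'red':(140,110,205,180),'blue':(280,125,340,195),'black':(392,140,442,205),'green':(318,198,392,265)}
for c,b in T.items(): print('tray',c,rect(s,c,b,.002))
Q={'red':(250,325,320,375),'blue':(190,210,252,264),'black':(160,152,215,195),'green':(230,166,285,204)}
for c,b in Q.items(): print('tray scene',c,rect(q,c,b,.002))
pb=(178,165,248,235)
print('red lock',rect(s,'red',pb,.104), 'body',rect(s,'red',pb,.104,28))
print('red scene body',rect(q,'red',(275,235,340,290),.104,28))
for i,(c,b) in enumerate([(s,(172,160,257,235)),(q,(270,232,345,298))]):
    x0,y0,x1,y1=b
    im=cv2.resize(c['image'][y0:y1,x0:x1],None,fx=7,fy=7,interpolation=cv2.INTER_CUBIC)
    cv2.imwrite(f'pics/p{i}.png',np.clip(im*1.5,0,255).astype(np.uint8))
E
```

```text
tray red [615.2 306.  103.7  64.6 -27. ]
tray blue [615.4 -33.4 103.4  65.5  21.1]
tray black [ 614.5 -292.1  103.9   63.6    3.1]
tray green [ 453.8 -154.4  103.5   66.1  -44.7]
tray scene red [612.6 304.8 101.9  61.5 -27.9]
tray scene blue [613.2 -35.4 100.   61.   21.2]
tray scene black [ 611.2 -292.9   98.7   56.6    2.6]
tray scene green [ 451.1 -156.   102.2   61.4  -44.9]
red lock [477.  186.5  82.9  47.7 -83.5] body [479.4 170.7  52.   45.5 -83.5]
red scene body [482.5 177.5  48.8  44.  -84.1]
```

View pics/p0.png

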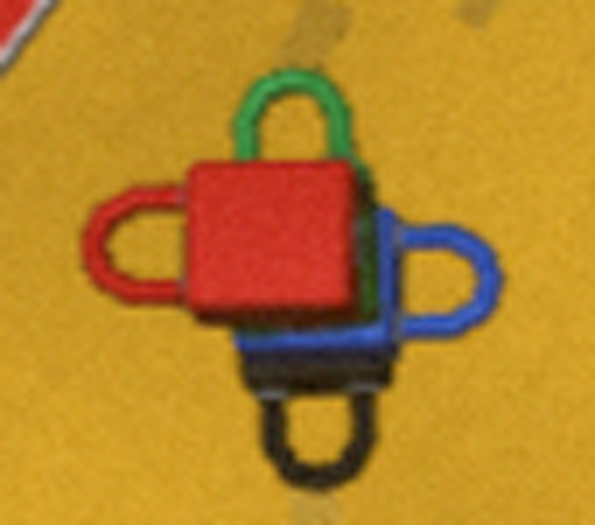

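View pics/p1.png

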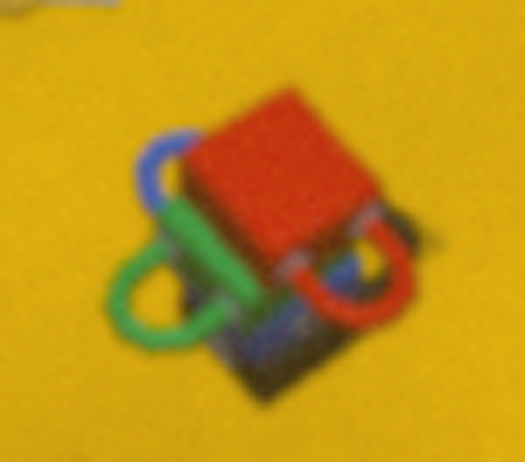

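The close-up shows a bright red top face at crop x 188–355, y 160–307, so its centre is at about pixel (210.8,193.4). Dark strips below and to the right of it are side faces.

```bash
cat >> h.py <<'E'
def to(x,y,z,yaw):
    o=robot.get_obs();p=o['tool_pos']
    Rm=R.from_euler('xyz',o['ee_rot']).as_matrix()
    d=Rm.T@(np.array([x,y,z])-p)/.025
    cur=np.degrees(np.arctan2(Rm[1,0],Rm[0,0]));dy=(yaw-cur+180)%360-180
    J1=np.degrees(np.arctan2(y,x))
    print('units',d.round(2),'turn',round(-dy/6,2),'| yaw now',cur.round(2),'J6 at goal',round(J1+90-(cur+dy),0),'t',round(o['time'],1),'pos',p.round(4),'F',o['wrist_force'].round(1),'w',round(o['width'],4))
E
python3 - <<'E'
from h import *
s=robot.snapshot('top')
k=np.array([[188,160],[355,160],[355,307],[188,307]])/7-.5+.5/7+[172,160]
w=rays(s,k,.104);print(w.round(4),w.mean(0))
print('shackle tip L',rays(s,[[172+84/7,160+245/7]],.091))
c=w.mean(0);to(*c,.2,96.5)
E
```

```text
[[0.4999 0.2003]
 [0.5056 0.1497]
 [0.46   0.1429]
 [0.4544 0.1929]] [0.47998439 0.171466  ]
shackle tip L [[0.47206738 0.23007914]]
units [ 20.26 -24.21   0.22] turn -13.85 | yaw now 13.39 J6 at goal 13.0 t 0.2 pos [ 0.1274 -0.5348  0.2049] F [-1.2 -0.9 -0.4] w 0.094
```

Request:
servo_tool --pt "20.3 -24.2 0 -13.9 0" --pt "20.3 -24.2 0 -13.9 0" --pt "20.3 -24.2 0 -13.9 0" --pt "20.3 -24.2 0 -13.9 0" --pt "20.3 -24.2 0 -13.9 0" --pt "20.3 -24.2 0 -13.9 0" --pt "20.3 -24.2 0 -13.9 0" --pt "20.3 -24.2 0 -13.9 0" --pt "20.3 -24.2 0 -13.9 0" --pt "20.3 -24.2 0 -13.9 0"

```text
time: 1.08
tool_pos: [0.3142, -0.1606, 0.2057]
ee_rot: [3.14, 0.001, 1.489]
wrist_force: [0.7, -0.2, 0.4]
width: 0.094
finger_force: 0.0
```

```bash
python3 -c "
from h import *
to(.480,.1715,.14,96.5)"
```

```text
units [13.78  5.52  2.62] turn -1.86 | yaw now 85.32 J6 at goal 13.0 t 1.1 pos [ 0.3142 -0.1606  0.2057] F [ 0.7 -0.2  0.4] w 0.094
```

Request:
servo_tool --pt "13.8 5.5 0 -1.9 0" --pt "13.8 5.5 0 -1.9 0" --pt "13.8 5.5 0 -1.9 0" --pt "13.8 5.5 0 -1.9 0" --pt "13.8 5.5 0 -1.9 0" --pt "13.8 5.5 0 -1.9 0" --pt "13.8 5.5 0 -1.9 0" --pt "13.8 5.5 0 -1.9 0" --pt "13.8 5.5 0 -1.9 0" --pt "13.8 5.5 0 -1.9 0"

```text
time: 1.92
tool_pos: [0.4822, 0.1746, 0.2038]
ee_rot: [-3.14, -0.002, 1.689]
wrist_force: [-0.7, -0.6, 0.0]
width: 0.0939
finger_force: 0.0
```

Request:
servo_tool --pt "0 0 0 0 0" --pt "0 0 0 0 0" --pt "0 0 0 0 0"

```text
time: 2.17
tool_pos: [0.4806, 0.1682, 0.2056]
ee_rot: [3.141, 0.001, 1.681]
wrist_force: [-0.5, 0.3, 0.2]
width: 0.0941
finger_force: 0.0
```

```bash
python3 -c "
from h import *
to(.480,.1715,.088,96.5)"
```

```text
units [ 0.14 -0.01  4.71] turn -0.03 | yaw now 96.34 J6 at goal 13.0 t 2.2 pos [0.4806 0.1682 0.2056] F [-0.5  0.3  0.2] w 0.0941
```

Request:
servo_tool --pt "0.1 0 1.5 0 0" --pt "0.1 0 2.7 0 0" --pt "0.1 0 3.6 0 0" --pt "0.1 0 4.2 0 0" --pt "0.1 0 4.5 0 0" --pt "0.1 0 4.7 0 0" --pt "0.1 0 4.7 0 0" --pt "0.1 0 4.7 0 0"

```text
time: 2.83
tool_pos: [0.4813, 0.1714, 0.0892]
ee_rot: [3.139, -0.0, 1.682]
wrist_force: [0.0, -0.0, 0.1]
width: 0.0943
finger_force: 0.0
```

```bash
python3 -c "
from h import *
to(.480,.1715,.088,96.5)
s=robot.snapshot('scene')
im=cv2.resize(s['image'][180:310,220:390],None,fx=4,fy=4);cv2.imwrite('pics/g1.png',np.clip(im*1.5,0,255).astype(np.uint8))"
```

```text
units [ 0.01 -0.05  0.05] turn -0.02 | yaw now 96.37 J6 at goal 13.0 t 2.8 pos [0.4813 0.1714 0.0892] F [ 0.  -0.   0.1] w 0.0943
```

View pics/g1.png

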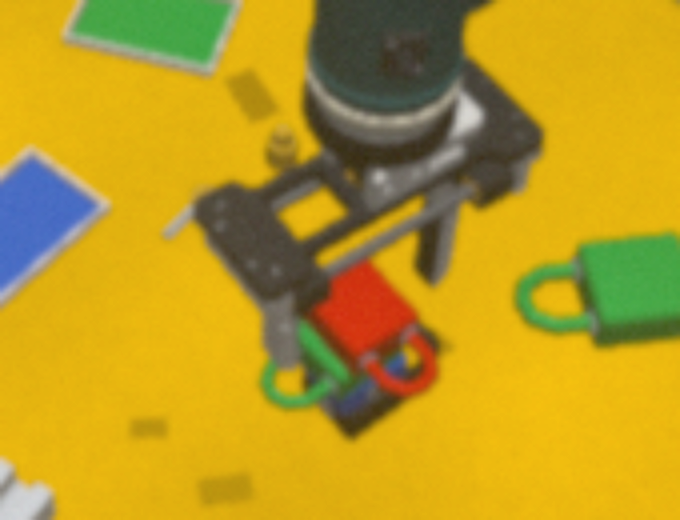

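The fingers straddle the red body, one at crop (282,330) and one at (432,260), with the pile undisturbed. I'll close and lift.

Request:
servo_tool --pt "0 0 0 0 0.3" --pt "0 0 0 0 0.4" --pt "0 0 0 0 0.5" --pt "0 0 0 0 0.6" --pt "0 0 0 0 0.8" --pt "0 0 0 0 0.8" --pt "0 0 0 0 0.8" --pt "0 0 0 0 0.8"

```text
time: 3.55
tool_pos: [0.4805, 0.1718, 0.0879]
ee_rot: [-3.141, 0.0, 1.683]
wrist_force: [-0.6, 0.9, -0.7]
width: 0.048
finger_force: 29.9
```

Request:
servo_tool --pt "0 0 -0.2 0 0.8" --pt "0 0 -0.6 0 0.8" --pt "0 0 -1.2 0 0.8" --pt "0 0 -2.2 0 0.8" --pt "0 0 -3.2 0 0.8" --pt "0 0 -3.6 0 0.8" --pt "0 0 -3.6 0 0.8"

```text
time: 4.13
tool_pos: [0.4826, 0.1722, 0.1819]
ee_rot: [3.134, -0.001, 1.683]
wrist_force: [1.5, -0.1, -2.1]
width: 0.0475
finger_force: 29.9
```

```bash
python3 -c "
from h import *
d=R.from_euler('z',153).as_matrix()
th=np.radians(153-0)
c=np.array([.614,.3055])-.017*np.array([np.cos(th),np.sin(th)])
print(c);to(*c,.08,153)"
```

```text
[0.62914711 0.29778216]
units [4.33 6.36 4.13] turn -9.43 | yaw now 96.41 J6 at goal -38.0 t 4.1 pos [0.4826 0.1722 0.1819] F [ 1.5 -0.1 -2.1] w 0.0475
```

Request:
servo_tool --pt "4.3 6.4 0 -9.4 0.8" --pt "4.3 6.4 0 -9.4 0.8" --pt "4.3 6.4 0 -9.4 0.8" --pt "4.3 6.4 0 -9.4 0.8" --pt "4.3 6.4 0 -9.4 0.8" --pt "4.3 6.4 0 -9.4 0.8" --pt "4.3 6.4 0 -9.4 0.8" --pt "4.3 6.4 0 -9.4 0.8" --pt "4.3 6.4 0 -9.4 0.8" --pt "4.3 6.4 0 -9.4 0.8"

```text
time: 4.97
tool_pos: [0.627, 0.2963, 0.1758]
ee_rot: [-3.139, -0.002, 2.664]
wrist_force: [-0.1, 0.3, -3.2]
width: 0.0473
finger_force: 29.9
```

Request:
servo_tool --pt "0 0 0.7 0 0.8" --pt "0 0 1.5 0 0.8" --pt "0 0 2.5 0 0.8" --pt "0 0 3.5 0 0.8" --pt "0 0 4.0 0 0.8" --pt "0 0 4.3 0 0.8" --pt "0 0 4.3 0 0.8" --pt "0 0 4.3 0 0.8" --pt "0 0 4.3 0 0.8"

```text
time: 5.72
tool_pos: [0.6288, 0.2969, 0.0727]
ee_rot: [3.139, 0.003, 2.667]
wrist_force: [0.4, 0.0, -2.5]
width: 0.0478
finger_force: 29.9
```

```bash
python3 -c "
from h import *
to(.629,.298,.012,153)
s=robot.snapshot('top')
im=cv2.resize(s['image'][100:250,130:260],None,fx=4,fy=4);cv2.imwrite('pics/g2.png',np.clip(im*1.5,0,255).astype(np.uint8))"
```

```text
units [0.02 0.04 2.43] turn -0.04 | yaw now 152.79 J6 at goal -38.0 t 5.7 pos [0.6288 0.2969 0.0727] F [ 0.4  0.  -2.5] w 0.0478
```

View pics/g2.png

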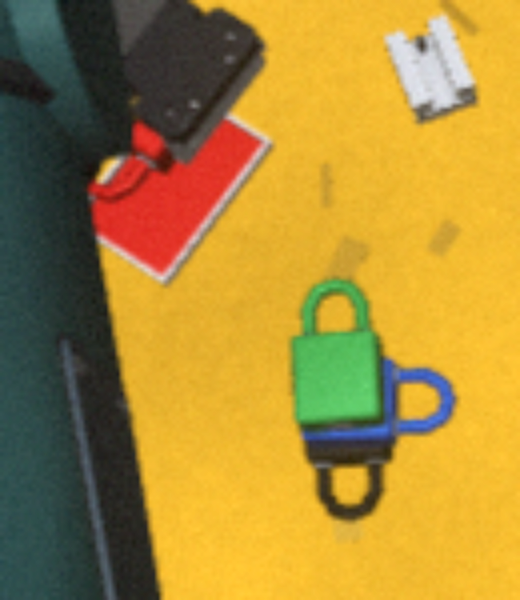

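The tray and the held lock are aligned, with the shackle pointing lower-left along the tray. Green is now the top of the pile, its face at crop x 293–380, y 332–425.

Request:
servo_tool --pt "0 0 0.6 0 0.8" --pt "0 0 1.2 0 0.8" --pt "0 0 1.8 0 0.8" --pt "0 0 2.1 0 0.8" --pt "0 0 2.25 0 0.8" --pt "0 0 2.3 0 0.8" --pt "0 0 2.35 0 0.8" --pt "0 0 2.35 0 0.8" --pt "0 0 2.35 0 0.8"

```text
time: 6.52
tool_pos: [0.6283, 0.2967, 0.0129]
ee_rot: [3.14, 0.001, 2.667]
wrist_force: [-0.4, 0.3, -2.1]
width: 0.0478
finger_force: 29.9
```

Request:
servo_tool --pt "0 0 0.03 0 0.8" --pt "0 0 0.06 0 0.8" --pt "0 0 0.06 0 0.8"

```text
time: 6.77
tool_pos: [0.6283, 0.2967, 0.0119]
ee_rot: [3.14, 0.002, 2.667]
wrist_force: [-1.2, 0.2, 4.0]
width: 0.0478
finger_force: 29.9
```

Request:
servo_tool --pt "0 0 0 0 0.4" --pt "0 0 0 0 0.3" --pt "0 0 0 0 0.3" --pt "0 0 -0.6 0 0.2" --pt "0 0 -1.6 0 0.0" --pt "0 0 -3.2 0 0" --pt "0 0 -4.8 0 0" --pt "0 0 -6.4 0 0" --pt "0 0 -6.4 0 0"

```text
time: 7.52
tool_pos: [0.6317, 0.298, 0.1822]
ee_rot: [3.128, 0.013, 2.667]
wrist_force: [0.8, -0.4, 1.4]
width: 0.0936
finger_force: 0.0
```

```bash
python3 -c "
from h import *
s=robot.snapshot('top')
b=(192,165,250,235)
print('green',rect(s,'green',b,.078),rect(s,'green',b,.078,28))
k=np.array([[293,332],[380,332],[380,425],[293,425]])/4-.5+.125+[130,100]
w=rays(s,k,.078);print(w.round(4),w.mean(0))
print('tip',rays(s,[[130+335/4,100+280/4]],.065))
to(.48,.17,.14,6.5)
im=cv2.resize(s['image'][155:235,190:260],None,fx=7,fy=7,interpolation=cv2.INTER_CUBIC);cv2.imwrite('pics/g3.png',np.clip(im*1.5,0,255).astype(np.uint8))"
```

```text
green [499.  171.8  83.7  49.5  10.7] [484.6 168.8  52.6  49.1   9.1]
[[0.5076 0.1973]
 [0.513  0.1497]
 [0.4609 0.142 ]
 [0.4556 0.189 ]] [0.48426906 0.16953145]
tip [[0.54307588 0.18093172]]
units [ 3.04 -7.31  1.42] turn 24.39 | yaw now 152.82 J6 at goal 103.0 t 7.6 pos [0.6306 0.2976 0.1781] F [ 0.7  0.6 -0.5] w 0.094
```

View pics/g3.png

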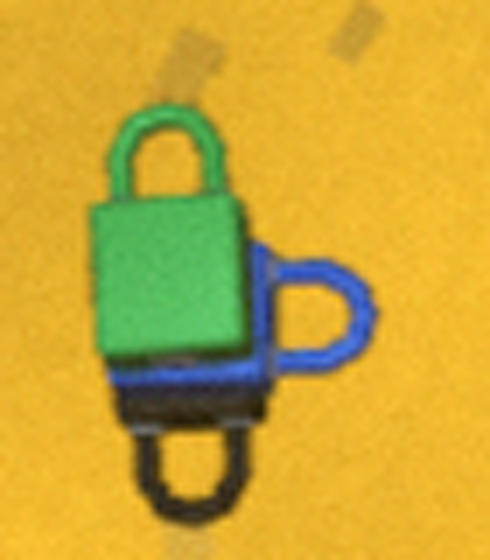

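Green face spans crop (92,205) to (245,353), tilted about 4° relative to red, so its yaw is about 10.5°. Its centre is at about (0.484, 0.1705).

```bash
python3 -c "
from h import *
to(.484,.1705,.062,190.5)"
```

```text
units [ 2.94 -7.25  4.54] turn -6.28 | yaw now 152.82 J6 at goal -81.0 t 7.6 pos [0.6306 0.2976 0.1781] F [ 0.7  0.6 -0.5] w 0.094
```

Request:
servo_tool --pt "2.9 -7.2 0 -6.3 0" --pt "2.9 -7.2 0 -6.3 0" --pt "2.9 -7.2 0 -6.3 0" --pt "2.9 -7.2 0 -6.3 0" --pt "2.9 -7.2 0 -6.3 0" --pt "2.9 -7.2 0 -6.3 0" --pt "2.9 -7.2 0 -6.3 0" --pt "2.9 -7.2 0 -6.3 0" --pt "2.9 -7.2 0 -6.3 0" --pt "2.9 -7.2 0 -6.3 0"

```text
time: 8.4
tool_pos: [0.4813, 0.1699, 0.1696]
ee_rot: [-3.142, -0.001, -2.956]
wrist_force: [0.5, 0.1, -0.5]
width: 0.0941
finger_force: 0.0
```

```bash
python3 -c "
from h import *
to(.484,.1705,.062,190.5)"
```

```text
units [-0.11  0.    4.3 ] turn 0.02 | yaw now -169.39 J6 at goal 279.0 t 8.4 pos [0.4813 0.1699 0.1696] F [ 0.5  0.1 -0.5] w 0.0941
```

Request:
servo_tool --pt "-0.1 0 1.2 0 0" --pt "-0.1 0 2.3 0 0" --pt "-0.1 0 3.2 0 0" --pt "-0.1 0 3.8 0 0" --pt "-0.1 0 4.1 0 0" --pt "-0.1 0 4.3 0 0" --pt "-0.1 0 4.3 0 0" --pt "-0.1 0 4.3 0 0"

```text
time: 9.07
tool_pos: [0.4841, 0.1702, 0.0635]
ee_rot: [-3.142, 0.001, -2.956]
wrist_force: [0.3, 0.3, -0.2]
width: 0.0934
finger_force: 0.0
```

```bash
python3 -c "
from h import *
to(.484,.1705,.062,190.5)"
```

```text
units [0.   0.01 0.06] turn 0.02 | yaw now -169.38 J6 at goal 279.0 t 9.1 pos [0.4841 0.1702 0.0635] F [ 0.3  0.3 -0.2] w 0.0934
```

Request:
servo_tool --pt "0 0 0 0 0.3" --pt "0 0 0 0 0.4" --pt "0 0 0 0 0.5" --pt "0 0 0 0 0.6" --pt "0 0 0 0 0.8" --pt "0 0 0 0 0.8" --pt "0 0 0 0 0.8" --pt "0 0 0 0 0.8"

```text
time: 9.73
tool_pos: [0.4833, 0.17, 0.0628]
ee_rot: [3.141, 0.0, -2.956]
wrist_force: [-0.9, 0.9, 0.4]
width: 0.0476
finger_force: 29.9
```

Request:
servo_tool --pt "0 0 -0.2 0 0.8" --pt "0 0 -0.6 0 0.8" --pt "0 0 -1.2 0 0.8" --pt "0 0 -2.2 0 0.8" --pt "0 0 -3.2 0 0.8" --pt "0 0 -3.6 0 0.8" --pt "0 0 -3.6 0 0.8"

```text
time: 10.32
tool_pos: [0.4854, 0.1704, 0.1564]
ee_rot: [3.141, 0.007, -2.956]
wrist_force: [-0.2, 0.3, -2.9]
width: 0.0477
finger_force: 29.9
```

```bash
python3 -c "
from h import *
th=np.radians(135.2)
c=np.array([.4525,-.155])+.017*np.array([np.cos(th),np.sin(th)])
print(c);to(*c,.08,135.2)"
```

```text
[ 0.4404373  -0.14302122]
units [  4.1  -11.99   3.03] turn 9.24 | yaw now -169.38 J6 at goal 297.0 t 10.3 pos [0.4854 0.1704 0.1564] F [-0.2  0.3 -2.9] w 0.0477
```

Request:
servo_tool --pt "4.1 -12 0 9.2 0.8" --pt "4.1 -12 0 9.2 0.8" --pt "4.1 -12 0 9.2 0.8" --pt "4.1 -12 0 9.2 0.8" --pt "4.1 -12 0 9.2 0.8" --pt "4.1 -12 0 9.2 0.8" --pt "4.1 -12 0 9.2 0.8" --pt "4.1 -12 0 9.2 0.8" --pt "4.1 -12 0 9.2 0.8" --pt "4.1 -12 0 9.2 0.8"

```text
time: 11.15
tool_pos: [0.4367, -0.1445, 0.1509]
ee_rot: [-3.141, -0.003, 2.361]
wrist_force: [-0.4, 1.1, -3.3]
width: 0.0477
finger_force: 29.9
```

Request:
servo_tool --pt "0 0 0.7 0 0.8" --pt "0 0 1.5 0 0.8" --pt "0 0 2.1 0 0.8" --pt "0 0 2.4 0 0.8" --pt "0 0 2.5 0 0.8" --pt "0 0 2.5 0 0.8" --pt "0 0 2.5 0 0.8"

```text
time: 11.73
tool_pos: [0.4384, -0.1435, 0.0909]
ee_rot: [3.141, 0.001, 2.365]
wrist_force: [0.9, 0.1, -2.2]
width: 0.0474
finger_force: 29.9
```

```bash
python3 -c "
from h import *
to(.4405,-.143,.0135,135.2)"
```

```text
units [-0.04  0.07  3.09] turn 0.05 | yaw now 135.48 J6 at goal -63.0 t 11.7 pos [ 0.4384 -0.1435  0.0909] F [ 0.9  0.1 -2.2] w 0.0474
```

Request:
servo_tool --pt "0 0.05 0.8 0 0.8" --pt "0 0.05 1.6 0 0.8" --pt "0 0.05 2.3 0 0.8" --pt "0 0.05 2.7 0 0.8" --pt "0 0.05 2.9 0 0.8" --pt "0 0.05 3 0 0.8" --pt "0 0.05 3.05 0 0.8" --pt "0 0.05 3.05 0 0.8" --pt "0 0.05 3.05 0 0.8"

```text
time: 12.48
tool_pos: [0.4396, -0.1434, 0.0151]
ee_rot: [3.141, 0.002, 2.363]
wrist_force: [0.5, 0.1, -2.7]
width: 0.0481
finger_force: 29.9
```

Request:
servo_tool --pt "0 0 0.03 0 0.8" --pt "0 0 0.06 0 0.8" --pt "0 0 0.06 0 0.8"

```text
time: 12.73
tool_pos: [0.439, -0.143, 0.0128]
ee_rot: [3.141, 0.001, 2.363]
wrist_force: [0.1, 0.0, -2.3]
width: 0.0476
finger_force: 29.9
```

Request:
servo_tool --pt "0 0 0.03 0 0.8" --pt "0 0 0.05 0 0.8" --pt "0 0 0.05 0 0.8"

```text
time: 12.98
tool_pos: [0.439, -0.1431, 0.0127]
ee_rot: [-3.142, 0.001, 2.364]
wrist_force: [-3.6, 1.8, 6.3]
width: 0.048
finger_force: 29.9
```

Request:
servo_tool --pt "0 0 0 0 0.4" --pt "0 0 0 0 0.3" --pt "0 0 0 0 0.3" --pt "0 0 -0.6 0 0.2" --pt "0 0 -1.6 0 0.0" --pt "0 0 -3.2 0 0" --pt "0 0 -4.8 0 0" --pt "0 0 -6.4 0 0" --pt "0 0 -6.4 0 0"

```text
time: 13.73
tool_pos: [0.4432, -0.145, 0.1808]
ee_rot: [3.136, 0.016, 2.363]
wrist_force: [0.8, -0.0, 0.8]
width: 0.0938
finger_force: 0.0
```

```bash
python3 -c "
from h import *
s=robot.snapshot('top')
b=(192,165,260,235)
print('blue',rect(s,'blue',b,.052),rect(s,'blue',b,.052,28))
im=cv2.resize(s['image'][155:235,190:260],None,fx=7,fy=7,interpolation=cv2.INTER_CUBIC);cv2.imwrite('pics/g4.png',np.clip(im*1.5,0,255).astype(np.uint8))"
```

```text
blue [479.2 166.4  52.2  45.8 -83.5] [478.6 166.6  50.4  45.7 -83.5]
```

View pics/g4.png

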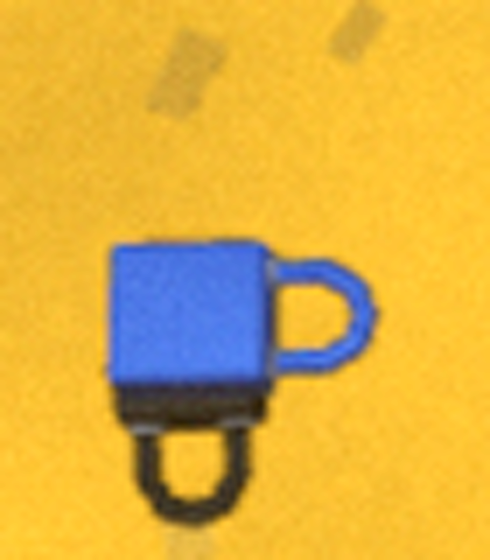

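Blue's face spans crop (110,243)–(268,383) with the shackle tip at (376,315). Its position hasn't shifted.

```bash
python3 -c "
from h import *
s=robot.snapshot('top')
t=rays(s,[[190+376/7-.4,155+315/7-.4]],.039)[0]
d=t-[.479,.1665];print(t,np.hypot(*d),np.degrees(np.arctan2(d[1],d[0])))
to(.479,.1665,.036,96.5)"
```

```text
[0.4886868 0.1090261] 0.05828449881443783 -80.43312997084819
units [7.63 9.91 5.48] turn 6.49 | yaw now 135.42 J6 at goal 13.0 t 13.8 pos [ 0.4402 -0.1436  0.1736] F [-0.8 -0.2 -0.9] w 0.0938
```

Request:
servo_tool --pt "7.6 9.9 0 6.4 0" --pt "7.6 9.9 0 6.4 0" --pt "7.6 9.9 0 6.4 0" --pt "7.6 9.9 0 6.4 0" --pt "7.6 9.9 0 6.4 0" --pt "7.6 9.9 0 6.4 0" --pt "7.6 9.9 0 6.4 0" --pt "7.6 9.9 0 6.4 0" --pt "7.6 9.9 0 6.4 0" --pt "7.6 9.9 0 6.4 0"

```text
time: 14.67
tool_pos: [0.4758, 0.17, 0.1682]
ee_rot: [-3.137, -0.001, 1.699]
wrist_force: [0.6, -0.5, 0.4]
width: 0.0942
finger_force: 0.0
```

Request:
servo_tool --pt "0 0 0.7 0 0" --pt "0 0 1.5 0 0" --pt "0 0 2.1 0 0" --pt "0 0 2.4 0 0" --pt "0 0 2.5 0 0" --pt "0 0 2.5 0 0" --pt "0 0 2.5 0 0"

```text
time: 15.25
tool_pos: [0.4775, 0.1663, 0.1091]
ee_rot: [3.141, 0.0, 1.693]
wrist_force: [-0.2, -0.1, 0.6]
width: 0.094
finger_force: 0.0
```

```bash
python3 -c "
from h import *
to(.4795,.167,.036,97)"
```

```text
units [0.02 0.08 2.93] turn -0.0 | yaw now 96.97 J6 at goal 12.0 t 15.2 pos [0.4775 0.1663 0.1091] F [-0.2 -0.1  0.6] w 0.094
```

Request:
servo_tool --pt "0 0.1 0.8 0 0" --pt "0 0.1 1.6 0 0" --pt "0 0.1 2.3 0 0" --pt "0 0.1 2.7 0 0" --pt "0 0.1 2.9 0 0" --pt "0 0.1 2.9 0 0" --pt "0 0.1 2.9 0 0" --pt "0 0.1 2.9 0 0"

```text
time: 15.92
tool_pos: [0.4808, 0.1673, 0.0377]
ee_rot: [3.139, -0.0, 1.693]
wrist_force: [0.6, 0.9, -0.4]
width: 0.0941
finger_force: 0.0
```

```bash
python3 -c "
from h import *
to(.4795,.167,.036,97)"
```

```text
units [-0.   -0.05  0.07] turn 0.0 | yaw now 97.02 J6 at goal 12.0 t 15.9 pos [0.4808 0.1673 0.0377] F [ 0.6  0.9 -0.4] w 0.0941
```

Request:
servo_tool --pt "0 0 0 0 0.3" --pt "0 0 0 0 0.4" --pt "0 0 0 0 0.5" --pt "0 0 0 0 0.6" --pt "0 0 0 0 0.8" --pt "0 0 0 0 0.8" --pt "0 0 0 0 0.8" --pt "0 0 0 0 0.8"

```text
time: 16.58
tool_pos: [0.4798, 0.167, 0.0362]
ee_rot: [3.141, 0.0, 1.693]
wrist_force: [-0.3, 0.4, -0.9]
width: 0.0479
finger_force: 30.0
```

Request:
servo_tool --pt "0 0 -0.2 0 0.8" --pt "0 0 -0.6 0 0.8" --pt "0 0 -1.2 0 0.8" --pt "0 0 -2.2 0 0.8" --pt "0 0 -3.2 0 0.8" --pt "0 0 -3.8 0 0.8" --pt "0 0 -3.8 0 0.8"

```text
time: 17.17
tool_pos: [0.4822, 0.1676, 0.1361]
ee_rot: [3.133, -0.001, 1.693]
wrist_force: [0.2, 0.4, -3.4]
width: 0.0475
finger_force: 30.0
```

```bash
python3 -c "
from h import *
th=np.radians(21.2)
c=np.array([.6145,-.0345])+.017*np.array([np.cos(th),np.sin(th)])
print(c);to(*c,.08,21.2)"
```

```text
[ 0.6303495  -0.02835238]
units [-8.51  4.91  2.28] turn 12.64 | yaw now 97.02 J6 at goal 66.0 t 17.2 pos [0.4822 0.1676 0.1361] F [ 0.2  0.4 -3.4] w 0.0475
```

Request:
servo_tool --pt "-8.5 4.9 0 12.6 0.8" --pt "-8.5 4.9 0 12.6 0.8" --pt "-8.5 4.9 0 12.6 0.8" --pt "-8.5 4.9 0 12.6 0.8" --pt "-8.5 4.9 0 12.6 0.8" --pt "-8.5 4.9 0 12.6 0.8" --pt "-8.5 4.9 0 12.6 0.8" --pt "-8.5 4.9 0 12.6 0.8" --pt "-8.5 4.9 0 12.6 0.8" --pt "-8.5 4.9 0 12.6 0.8"

```text
time: 18.0
tool_pos: [0.6263, -0.0293, 0.1289]
ee_rot: [-3.139, 0.003, 0.436]
wrist_force: [-0.4, 0.5, -3.4]
width: 0.0477
finger_force: 30.0
```

Request:
servo_tool --pt "0 0 0 0 0.8" --pt "0 0 0 0 0.8" --pt "0 0 0 0 0.8"

```text
time: 18.25
tool_pos: [0.6267, -0.0288, 0.1302]
ee_rot: [-3.141, 0.001, 0.446]
wrist_force: [-0.8, -0.5, -4.2]
width: 0.0478
finger_force: 30.0
```

```bash
python3 -c "
from h import *
to(.6303,-.0283,.0125,21.2)"
```

```text
units [0.15 0.05 4.71] turn 0.72 | yaw now 25.55 J6 at goal 66.0 t 18.2 pos [ 0.6267 -0.0288  0.1302] F [-0.8 -0.5 -4.2] w 0.0478
```

Request:
servo_tool --pt "0.1 0 0.8 0.7 0.8" --pt "0.1 0 1.6 0.7 0.8" --pt "0.1 0 2.6 0.7 0.8" --pt "0.1 0 3.5 0.7 0.8" --pt "0.1 0 4.1 0.7 0.8" --pt "0.1 0 4.4 0.7 0.8" --pt "0.1 0 4.5 0.7 0.8" --pt "0.1 0 4.6 0.7 0.8" --pt "0.1 0 4.6 0.7 0.8" --pt "0.1 0 4.6 0.7 0.8"

```text
time: 19.08
tool_pos: [0.6305, -0.028, 0.0178]
ee_rot: [3.14, -0.002, 0.37]
wrist_force: [0.2, 0.4, -2.5]
width: 0.0476
finger_force: 30.0
```

```bash
python3 -c "
from h import *
to(.6303,-.0283,.0125,21.2)"
```

```text
units [-0.01  0.01  0.21] turn 0.0 | yaw now 21.22 J6 at goal 66.0 t 19.1 pos [ 0.6305 -0.028   0.0178] F [ 0.2  0.4 -2.5] w 0.0476
```

Request:
servo_tool --pt "0 0 0.06 0 0.8" --pt "0 0 0.12 0 0.8" --pt "0 0 0.16 0 0.8" --pt "0 0 0.19 0 0.8" --pt "0 0 0.21 0 0.8" --pt "0 0 0.21 0 0.8"

```text
time: 19.58
tool_pos: [0.6297, -0.0279, 0.0122]
ee_rot: [3.141, -0.001, 0.37]
wrist_force: [-1.5, -0.9, 2.5]
width: 0.0481
finger_force: 30.0
```

Contact with the floor (about +5 N over the hanging weight), so I'll release.

Request:
servo_tool --pt "0 0 0 0 0.4" --pt "0 0 0 0 0.3" --pt "0 0 0 0 0.3" --pt "0 0 -0.6 0 0.2" --pt "0 0 -1.6 0 0.0" --pt "0 0 -3.2 0 0" --pt "0 0 -4.8 0 0" --pt "0 0 -6.4 0 0" --pt "0 0 -6.4 0 0"

```text
time: 20.33
tool_pos: [0.6343, -0.0284, 0.1824]
ee_rot: [3.132, -0.017, 0.37]
wrist_force: [0.9, -0.2, 2.2]
width: 0.094
finger_force: 0.0
```

```bash
python3 -c "
from h import *
s=robot.snapshot('top')
b=(192,165,250,240)
print('black',rect(s,'black',b,.026),rect(s,'black',b,.026,28))
im=cv2.resize(s['image'][95:270,130:410],None,fx=2.8,fy=2.8,interpolation=cv2.INTER_CUBIC);cv2.imwrite('pics/g5.png',np.clip(im*1.6,0,255).astype(np.uint8))
im=cv2.resize(s['image'][165:245,180:260],None,fx=7,fy=7,interpolation=cv2.INTER_CUBIC);cv2.imwrite('pics/g6.png',np.clip(im*1.6,0,255).astype(np.uint8))"
```

```text
black [485.3 159.5 206.4  76.5 -16.5] [485.4 165.2 201.1  64.1 -14.6]
```

View pics/g5.png

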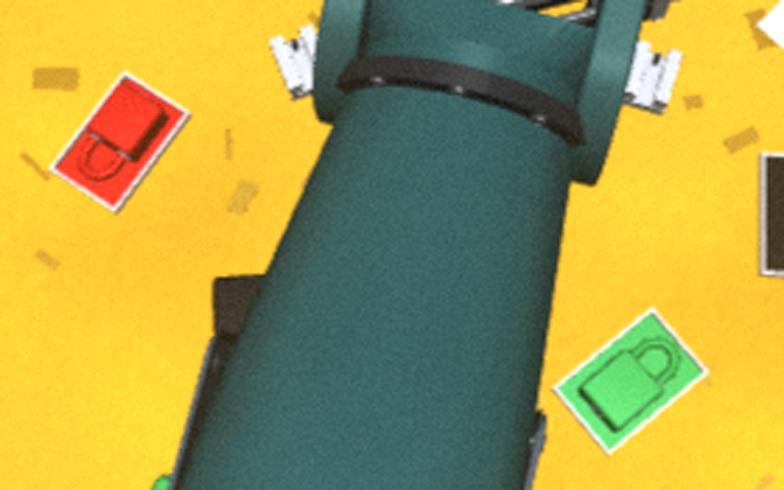

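View pics/g6.png

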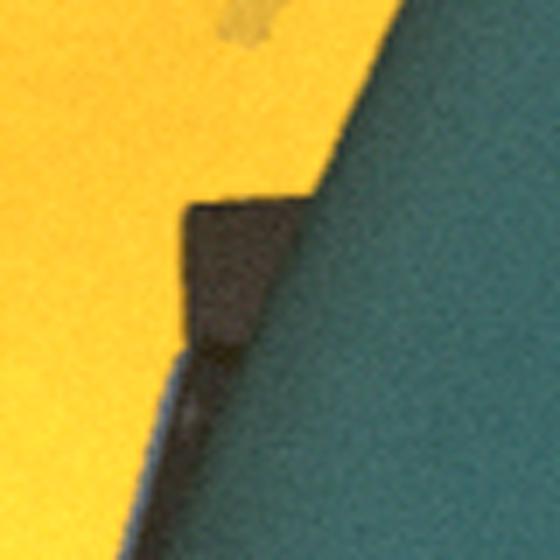

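Red and green lie flat inside their trays, at crop (120,140) and (630,380). The arm hides the black lock, so I'll move it aside.

Request:
servo_tool --pt "-5 8 0 0 0" --pt "-5 8 0 0 0" --pt "-5 8 0 0 0" --pt "-5 8 0 0 0" --pt "-5 8 0 0 0" --pt "-5 8 0 0 0" --pt "-5 8 0 0 0" --pt "-5 8 0 0 0"

```text
time: 21.05
tool_pos: [0.5841, -0.2607, 0.1687]
ee_rot: [-3.139, 0.002, 0.367]
wrist_force: [0.4, 0.8, 0.0]
width: 0.0944
finger_force: 0.0
```

```bash
python3 -c "
from h import *
s=robot.snapshot('top')
b=(192,165,250,240)
print('black',rect(s,'black',b,.026),rect(s,'black',b,.026,28))
im=cv2.resize(s['image'][115:245,180:350],None,fx=4.5,fy=4.5,interpolation=cv2.INTER_CUBIC);cv2.imwrite('pics/g7.png',np.clip(im*1.6,0,255).astype(np.uint8))
to(.48,.165,.1,190)"
```

```text
black [473.9 170.6  53.9  47.8  11. ] [473.  170.3  52.6  45.8   8.4]
units [  2.22 -17.33   2.81] turn -28.14 | yaw now 21.14 J6 at goal -81.0 t 21.1 pos [ 0.5846 -0.2593  0.1691] F [-0.2 -1.1  0.5] w 0.0941
```

View pics/g7.png

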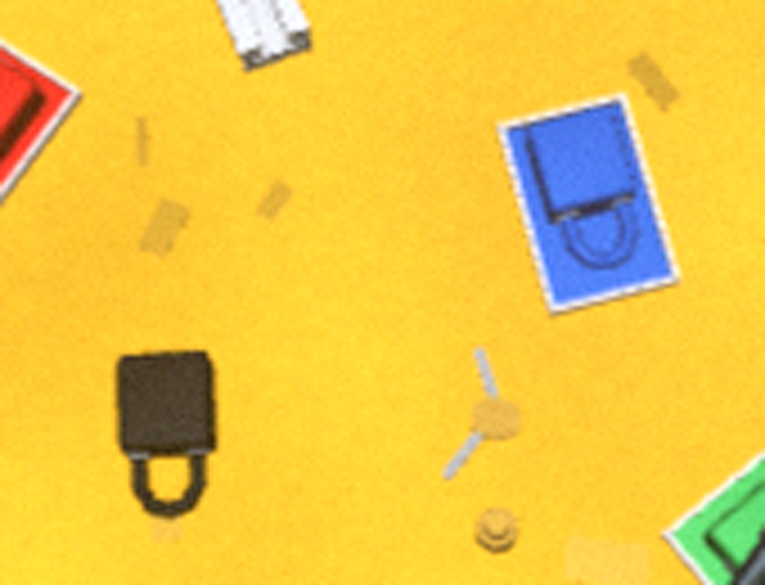

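Blue lies inside its tray at crop (590,195). Black is at crop x 117–215, y 352–452, with its shackle tip at (168,517).

```bash
python3 -c "
from h import *
s=robot.snapshot('top');q=robot.snapshot('scene')
f=lambda p:np.array(p)/4.5-.4+[180,115]
t=rays(s,f([[168,517]]),.013)[0];print('tip',t)
k=rays(s,f([[119,355],[208,351]]),.026);print(k)
print('left/right tip corners',rays(s,f([[122,448],[215,450]]),.013))
a=np.radians(9.7);print('centre from tip',t+.06*np.array([np.cos(a),np.sin(a)]),'from far edge',k.mean(0)-.026*np.array([np.cos(a),np.sin(a)]), 'edge ang',np.degrees(np.arctan2(*(k[0]-k[1])))*-1)
x0,y0,x1,y1=265,225,345,305
h=mask(q['image'],'black')[y0:y1,x0:x1];print(rect(q,'black',(270,235,340,300),.026,16))
"
```

```text
tip [0.41745443 0.16350641]
[[0.49648914 0.19888821]
 [0.50379082 0.15352368]]
left/right tip corners [[0.45058033 0.19263697]
 [0.45497583 0.14462099]]
centre from tip [0.47659664 0.17361577] from far edge [0.47451169 0.17182522] edge ang 9.143663026210948
[477.9 180.7  57.6  50.2   9.2]
```

```bash
python3 -c "
from h import *
to(.475,.172,.1,9.3)"
```

```text
units [  2.13 -17.63   2.83] turn 2.0 | yaw now 21.28 J6 at goal 101.0 t 21.2 pos [ 0.5853 -0.258   0.17  ] F [ 1.1 -0.4 -0.6] w 0.0937
```

Request:
servo_tool --pt "2.1 -17.6 0 2 0" --pt "2.1 -17.6 0 2 0" --pt "2.1 -17.6 0 2 0" --pt "2.1 -17.6 0 2 0" --pt "2.1 -17.6 0 2 0" --pt "2.1 -17.6 0 2 0" --pt "2.1 -17.6 0 2 0" --pt "2.1 -17.6 0 2 0" --pt "2.1 -17.6 0 2 0" --pt "2.1 -17.6 0 2 0"

```text
time: 22.03
tool_pos: [0.48, 0.1475, 0.1712]
ee_rot: [-3.141, -0.001, 0.163]
wrist_force: [0.1, -0.7, 0.3]
width: 0.0936
finger_force: 0.0
```

Request:
servo_tool --pt "0 0 0 0 0" --pt "0 0 0 0 0" --pt "0 0 0 0 0" --pt "0 0 0 0 0" --pt "0 0 0 0 0" --pt "0 0 0 0 0"

```text
time: 22.53
tool_pos: [0.482, 0.1429, 0.1708]
ee_rot: [3.141, 0.0, 0.158]
wrist_force: [0.3, 0.4, -0.3]
width: 0.0939
finger_force: 0.0
```

```bash
python3 -c "
from h import *
to(.475,.172,.010,9.3)"
```

```text
units [-0.09 -1.19  6.43] turn -0.04 | yaw now 9.07 J6 at goal 101.0 t 22.5 pos [0.482  0.1429 0.1708] F [ 0.3  0.4 -0.3] w 0.0939
```

Request:
servo_tool --pt "-0.1 -1.2 0 0 0" --pt "-0.1 -1.2 0.8 0 0" --pt "-0.1 -1.2 2 0 0" --pt "-0.1 -1.2 3.2 0 0" --pt "-0.1 -1.2 4.4 0 0" --pt "-0.1 -1.2 5.2 0 0" --pt "-0.1 -1.2 5.8 0 0" --pt "-0.1 -1.2 6 0 0" --pt "-0.1 -1.2 6 0 0" --pt "-0.1 -1.2 6 0 0"

```text
time: 23.37
tool_pos: [0.4751, 0.1728, 0.0216]
ee_rot: [3.142, -0.001, 0.159]
wrist_force: [0.6, 0.4, -0.8]
width: 0.0941
finger_force: 0.0
```

```bash
python3 -c "
from h import *
to(.475,.172,.010,9.3)"
```

```text
units [-0.01  0.03  0.46] turn -0.03 | yaw now 9.13 J6 at goal 101.0 t 23.4 pos [0.4751 0.1728 0.0216] F [ 0.6  0.4 -0.8] w 0.0941
```

Request:
servo_tool --pt "0 0 0.25 0 0" --pt "0 0 0.45 0 0" --pt "0 0 0.45 0 0.3" --pt "0 0 0.45 0 0.4" --pt "0 0 0.45 0 0.5" --pt "0 0 0.45 0 0.6" --pt "0 0 0.45 0 0.8" --pt "0 0 0.45 0 0.8" --pt "0 0 0.45 0 0.8" --pt "0 0 0.45 0 0.8"

```text
time: 24.2
tool_pos: [0.4744, 0.1732, 0.0098]
ee_rot: [3.141, -0.0, 0.161]
wrist_force: [-0.6, -1.0, 1.5]
width: 0.0479
finger_force: 30.0
```

Request:
servo_tool --pt "0 0 -0.2 0 0.8" --pt "0 0 -0.6 0 0.8" --pt "0 0 -1.2 0 0.8" --pt "0 0 -2.2 0 0.8" --pt "0 0 -3.2 0 0.8" --pt "0 0 -4.2 0 0.8" --pt "0 0 -4.4 0 0.8" --pt "0 0 -4.4 0 0.8"

```text
time: 24.87
tool_pos: [0.476, 0.1737, 0.1224]
ee_rot: [-3.141, -0.006, 0.161]
wrist_force: [0.4, -0.3, -3.8]
width: 0.0477
finger_force: 30.0
```

```bash
python3 -c "
from h import *
th=np.radians(3)
c=np.array([.613,-.2925])+.017*np.array([np.cos(th),np.sin(th)])
print(c);to(*c,.08,3)"
```

```text
[ 0.6299767  -0.29161029]
units [ 3.1  19.36  1.7 ] turn 1.03 | yaw now 9.2 J6 at goal 62.0 t 24.9 pos [0.476  0.1737 0.1224] F [ 0.4 -0.3 -3.8] w 0.0477
```

Request:
servo_tool --pt "3.1 19.4 0 1 0.8" --pt "3.1 19.4 0 1 0.8" --pt "3.1 19.4 0 1 0.8" --pt "3.1 19.4 0 1 0.8" --pt "3.1 19.4 0 1 0.8" --pt "3.1 19.4 0 1 0.8" --pt "3.1 19.4 0 1 0.8" --pt "3.1 19.4 0 1 0.8" --pt "3.1 19.4 0 1 0.8" --pt "3.1 19.4 0 1 0.8"

```text
time: 25.7
tool_pos: [0.6039, -0.2238, 0.1165]
ee_rot: [-3.139, 0.004, 0.055]
wrist_force: [1.2, 0.8, -3.3]
width: 0.0473
finger_force: 30.0
```

Request:
servo_tool --pt "0 0 0 0 0.8" --pt "0 0 0 0 0.8" --pt "0 0 0 0 0.8" --pt "0 0 0 0 0.8" --pt "0 0 0 0 0.8"

```text
time: 26.12
tool_pos: [0.6047, -0.2206, 0.1193]
ee_rot: [-3.141, 0.001, 0.058]
wrist_force: [0.7, 0.5, -2.9]
width: 0.0475
finger_force: 30.0
```

```bash
python3 -c "
from h import *
to(.630,-.2916,.012,3)"
```

```text
units [0.85 2.9  4.29] turn 0.05 | yaw now 3.3 J6 at goal 62.0 t 26.1 pos [ 0.6047 -0.2206  0.1193] F [ 0.7  0.5 -2.9] w 0.0475
```

Request:
servo_tool --pt "0.8 2.9 0 0 0.8" --pt "0.8 2.9 0 0 0.8" --pt "0.8 2.9 0 0 0.8" --pt "0.8 2.9 0.8 0 0.8" --pt "0.8 2.9 1.6 0 0.8" --pt "0.8 2.9 2.4 0 0.8" --pt "0.8 2.9 3 0 0.8" --pt "0.8 2.9 3.2 0 0.8" --pt "0.8 2.9 3.2 0 0.8" --pt "0.8 2.9 3.2 0 0.8"

```text
time: 26.95
tool_pos: [0.6295, -0.2929, 0.0406]
ee_rot: [3.141, -0.001, 0.057]
wrist_force: [-0.1, 0.1, -3.5]
width: 0.0479
finger_force: 30.0
```

```bash
python3 -c "
from h import *
to(.630,-.2916,.012,3)"
```

```text
units [ 0.02 -0.05  1.14] turn 0.04 | yaw now 3.25 J6 at goal 62.0 t 26.9 pos [ 0.6295 -0.2929  0.0406] F [-0.1  0.1 -3.5] w 0.0479
```

Request:
servo_tool --pt "0 0 0.4 0 0.8" --pt "0 0 0.8 0 0.8" --pt "0 0 0.95 0 0.8" --pt "0 0 1.02 0 0.8" --pt "0 0 1.06 0 0.8" --pt "0 0 1.1 0 0.8" --pt "0 0 1.12 0 0.8" --pt "0 0 1.12 0 0.8"

```text
time: 27.62
tool_pos: [0.6292, -0.2938, 0.012]
ee_rot: [3.141, -0.0, 0.056]
wrist_force: [-0.8, -0.2, -2.4]
width: 0.0474
finger_force: 30.0
```

Request:
servo_tool --pt "0 0 0.03 0 0.8" --pt "0 0 0.05 0 0.8" --pt "0 0 0.05 0 0.8"

```text
time: 27.87
tool_pos: [0.6294, -0.2939, 0.0119]
ee_rot: [3.141, -0.001, 0.056]
wrist_force: [-0.9, 0.6, 1.7]
width: 0.0476
finger_force: 30.0
```

Contact. I'll release, lift and back away.

Request:
servo_tool --pt "0 0 0 0 0.4" --pt "0 0 0 0 0.3" --pt "0 0 0 0 0.3" --pt "0 0 -0.6 0 0.2" --pt "0 0 -1.6 0 0.0" --pt "0 0 -3.2 0 0" --pt "0 0 -4.8 0 0" --pt "0 0 -6.4 0 0" --pt "0 0 -6.4 0 0"

```text
time: 28.62
tool_pos: [0.6331, -0.2959, 0.1829]
ee_rot: [3.131, -0.017, 0.056]
wrist_force: [0.9, 0.1, 2.5]
width: 0.0936
finger_force: 0.0
```

Request:
servo_tool --pt "-10 8 0 0 0" --pt "-10 8 0 0 0" --pt "-10 8 0 0 0" --pt "-10 8 0 0 0" --pt "-10 8 0 0 0" --pt "-10 8 0 0 0" --pt "-10 8 0 0 0" --pt "-10 8 0 0 0" --pt "-10 8 0 0 0" --pt "-10 8 0 0 0"

```text
time: 29.45
tool_pos: [0.3894, -0.5083, 0.1703]
ee_rot: [-3.142, -0.001, 0.053]
wrist_force: [0.3, -0.0, -0.9]
width: 0.0938
finger_force: 0.0
```

Request:
servo_tool --pt "0 0 0 0 0" --pt "0 0 0 0 0" --pt "0 0 0 0 0"

```text
time: 29.7
tool_pos: [0.392, -0.5062, 0.1705]
ee_rot: [3.142, -0.0, 0.058]
wrist_force: [0.7, 0.3, -0.0]
width: 0.0941
finger_force: 0.0
```

```bash
python3 -c "
from h import *
s=robot.snapshot('top');q=robot.snapshot('scene')
g=lambda s,b,f:np.clip(cv2.LUT(cv2.resize(s['image'][b[1]:b[3],b[0]:b[2]],None,fx=f,fy=f,interpolation=cv2.INTER_CUBIC),(255*(np.arange(256)/255)**.55).astype(np.uint8)),0,255)
a=g(s,(140,110,450,265),2.55)
c=np.hstack([g(q,b,3) for b in [(250,320,315,375),(190,208,255,263),(158,145,223,200),(230,160,295,215)]])
c=cv2.resize(c,(a.shape[1],int(c.shape[0]*a.shape[1]/c.shape[1])))
cv2.imwrite('pics/f.png',np.vstack([a,c]));print(a.shape,c.shape)"
```

```text
(395, 790, 3) (167, 790, 3)
```

View pics/f.png

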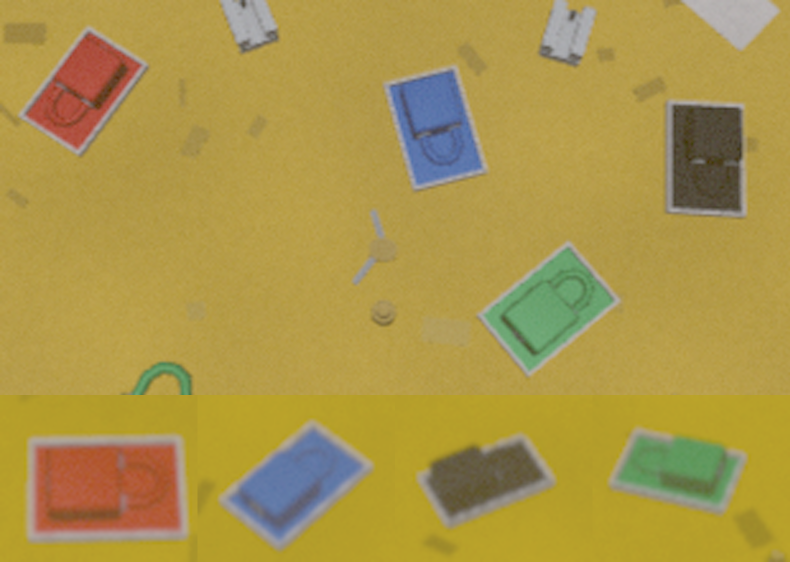

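All four padlocks lie flat inside their matching trays: red at (85,90), blue (435,125), black (705,160) and green (550,305). The scene crops agree.

```bash
python3 -c "
from bench import robot
print(robot.close_job())"
```

```text
the job is handed in; nothing more can be done
None
```

All four padlocks lie flat and released, lengthwise in the trays of their colours, taken from the top of the pile down; the job was handed in at about 30 s on the robot's clock.

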